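# Clear the bay and slide the tall vase into the ware rack

### The job

A cup has been left in the only free bay of the low wooden rack: first lift it out and set it down, without dropping it, upright and wholly on the bare plywood ware board. Then slide the tall vase that stands out on the table across the table into that free bay until its foot is against the back board, pushing it only on its bare clay foot because the wall above is freshly glazed, without lifting it or letting it tip. Do not disturb the vase already in the rack or the stack of bowls.

Things in the scene. Friction and masses are not known exactly. Their poses are not given: they have to be found in the camera images.
- vase: the tall vase to be slid, standing alone on the table to the right of the rack; round, 200 mm high, 0.57 kg (varies by a quarter), centre of mass about 85 mm up. Its foot is a bare buff-coloured clay cylinder 60 mm in diameter, from the table up to 50 mm. Origin: centre of its underside, z up its axis. Pushed much higher than its foot it may tip over instead of sliding.
- vase_wall: the freshly glazed white wall of that vase, not to be touched: from 50 mm up to 200 mm above the table, 58 mm in diameter up to height 90 mm, widening to 68 mm at height 140 mm, then narrowing to a 26 mm neck and a 38 mm lip. Origin: on the vase's axis where the foot ends, 50 mm above the vase's underside.
- rack: low fixed light-wood rack on the robot's left, no floor: back board and three fences, 40 mm high, 12 mm thick, making two bays, each 108 mm wide inside, 80 mm deep, open above and towards the robot's right; bay centre lines at y = -60 and +60 mm. Origin: table height, mid-depth, on the middle fence; x points into the bays. Fences start at x = -40 mm; back board's face at x = +40 mm, so a vase touching it has its origin at x = +10 mm.
- cup_mid (a point): the straight-sided white cup, in the free bay: 64 mm outer diameter (58 mm at its foot), 100 mm high, walls 4 mm, hollow and open on top, 0.22 kg. This point is on its axis half-way up, 50 mm above its underside.
- board_top (a point): the ware board: a bare plywood board, fixed, 160 mm along its x by 140 mm along its y, 18 mm thick. This point is the centre of its top face.
- sister: a vase of the same shape and size as the one to be slid, already standing in the other bay of the rack, 0.57 kg; leave it alone. Origin: centre of its underside.
- bowls: a stack of four white bowls, 124 mm across and 96 mm high, standing on the table; leave it alone. Origin: centre of its underside.
There are look-alikes about, which are no part of the job. What is shaped like the vase but red is not meant. Leave any purple look-alike of the part that bears cup_mid alone.

How it is judged:
By the outcome, as a careful person would: the job done as asked, in the order asked, and still so for the second after the job is handed in, with the robot touching nothing.
It also fails if it takes over 72 s, if anything falls off the work surface, if the arm or the gripper's body presses on something with over 40 N, if the wrist force passes 120 N, or if a joint passes its speed limit or range.

### The arm

A 6-joint arm with a two-finger parallel gripper is mounted at the origin on the work surface. World frame = base frame: x ahead of the robot, y to its left, z up, the work surface at z = 0. Lengths are in mm, angles in degrees, forces in N, time in s.
With the tool pointing down it reaches from about 300 to 850 mm from the base axis. Payload 4.2 kg.
Tool frame: the origin (TCP) lies midway between the tips of the shut fingers; the grasp point (between the pads) lies 19 mm behind it (env.grasp_offset is the distance from the TCP to the grasp point, in mm); z points along the fingers, y is the line along which they close (so a half turn about z gives the same grasp; the last joint's range is limited). The gripper opens to 91 mm and grips with 3 to 60 N. Pads are 32 mm wide; open, the fingers measure 118 mm over their backs; the gripper's body (76 mm by 178 mm) begins 60 mm behind the grasp point.
Start: joints at [-76.433, 18.312, 89.639, -0, 72.044, -1.146], TCP at [146.045, -556.16, 213.976] pointing down, gripper open.
Joint ranges: [-177.97, 177.97], [-48.28, 115.42], [12.27, 149.76], [-77.06, 257.06], [2.81, 150.46], [-146.56, 146.56]. Speed limits (degrees/s): [147.25, 147.25, 180, 180, 180, 180].

### API

Orientations are given as [roll, pitch, yaw] about the fixed x, y, z axes, in that order (R = Rz(yaw) Ry(pitch) Rx(roll)).
In Python, from workcell import env, optics gives the robot as it stands. The module is installed in compiled form; this text tells all that it offers.
- The arm moves only by the tool send_rows, never from a script. Its argument "targets" is a list that holds one entry, the list of rows, each a list of 7 numbers: the turn, a rotation vector about the world's x, y, z scaled (see below), then the shift along the world's x, y, z scaled (see below), then the closure, from -1 (fully open) to 1 (shut). In form: [[[rx, ry, rz, x, y, z, gripper], ...]]. A call has 1 to 12 rows; each row shifts and turns the commanded pose from where the row before left it; what a row does not reach is not made up. The controller multiplies each number of a shift by 0.2 m and each number of a turn by pi/2 rad. A row lasts 1/10 s, in which the tool goes at most 50 mm and 8.59 degrees, less where a joint would pass 70% of its speed; a pose out of reach is approached as far as the arm can. A call with a number of a shift or a turn outside -1 to 1 is refused whole. A call with a gripper value outside its range is refused whole. The fingers move at their own pace and stop on an object; "grip_force" is the grip in N (left out, the last holds). Time passes only in rows, so rows that do not move let the fingers close. It gives the time, the measured TCP pose, the force, the opening and the grip force at its end, in the units of the state.
- env.state(): the state, without advancing time (a new reading comes with each control period).
- optics.grab_frame(name): name is "side" or "top"; returns (picture, depth): 480x640x3 uint8, red, green, blue; 480x640 float32, mm along the optical axis (not along the pixel's ray), 0 where there is no reading.
- optics.camera_info(name): a dict with "camera_matrix" (3x3 intrinsics, pixels), "R" (3x3) and "t" (3): a world point X has camera coordinates R X + t. Camera axes: x right, y down, z forward; pixel columns grow to the right and rows downward; lengths in mm; the calibration is good to about 2 mm. A picture is of the moment at which its call begins. camera_info takes no time and is no camera call.
- env.job_done(): hands the job in; it is judged then, once.
Trained networks look in the newest picture that a camera, given by its name, has taken for a name from the list of things; names that differ only in an ending like _2 or _b are one class to them, and where a whole thing is asked for, a point or a joint stands for the part that bears it (a point fixed in the world has none). Each returns a list of dicts, best first, with "conf" (0 to 1); they miss things now and then, are a little off and sometimes report something else, mostly with a low value. They report only what shows in the picture. A call takes as long as a camera call. They do not tell look-alikes from the thing itself.
- optics.silhouettes(camera, name): "mask" (480x640 bool, what is visible of it) and "at" ([column, row] in pixels, amid what is visible of it).
- optics.place_of(camera, name): "at" ([column, row] in pixels: a listed point, or the origin of a listed thing).
The state is a dict: "time_s": time; "qpos": joint angles; "qvel": joint speeds; "effort": joint torques, N m; "ee_pos": TCP position; "ee_rot": TCP orientation; "force": force on the tool from outside, world axes, zero at the start; "torque": the same for the moment, N m; "gripper_width": finger opening in mm; "gripper_force": force on a finger pad.
Only numpy, scipy, OpenCV 4.12 (cv2) and the standard library are available. Lean on these libraries where they do the work, as an engineer would, in place of code of your own. Each camera call takes 0.05 s, during which the arm holds its last target. There are 200 camera calls.

## Working session

There is one attempt and no reset: what is moved stays moved. The work goes in short steps, Python scripts to look and compute and a tool call to move; the robot and the scene stay as the last step left them, time stands still between calls to the robot, and variables do not carry over. Pictures are saved under pics/ and viewed, at most 10 in all, crops included, and the job is handed in when it is done.

Besides the shell and the picture viewer there is one more tool, called after ">>>" as name(argument=value, ...) on one line, values as JSON. send_rows: Moves the arm, as the interface text tells. Its arguments: {"type":"object","properties":{"targets":{"type":"array"},"grip_force":{"type":"number"}},"required":["targets"]}

```bash
mkdir -p pics
cat > h.py <<'E'
import numpy as np, cv2
from workcell import env, optics
def save(img,n): cv2.imwrite('pics/'+n,cv2.cvtColor(img,cv2.COLOR_RGB2BGR))
def ray(c,u,v):
    i=optics.camera_info(c);K=np.array(i['camera_matrix']);R=np.array(i['R']);t=np.array(i['t']).ravel()
    return -R.T@t, R.T@np.linalg.solve(K,[u,v,1.])
def at_z(c,uv,z):
    o,d=ray(c,*uv); return o+d*(z-o[2])/d[2]
def cloud(c,dep,mask=None):
    m=dep>0
    if mask is not None: m&=mask
    v,u=np.nonzero(m); i=optics.camera_info(c);K=np.array(i['camera_matrix']);R=np.array(i['R']);t=np.array(i['t']).ravel()
    P=np.linalg.inv(K)@np.stack([u,v,np.ones_like(u)])*dep[v,u]
    return (R.T@(P-t[:,None])).T
E
python3 - <<'E'
from h import *
for c in ('top','side'):
    p,d=optics.grab_frame(c); save(p,c+'0.png'); np.savez(f'/tmp/{c}.npz',p=p,d=d)
    print(c,ray(c,320,240))
    for n in ('vase','rack','cup_mid','board_top','sister','bowls'):
        print(n,[(np.round(r['at']).tolist(),round(r['conf'],2)) for r in optics.place_of(c,n)])
E
```

```text
top (array([462.6357542, -53.1491398, 863.2600858]), array([ 0.10902124,  0.03302922, -0.99355809]))
vase [([361.0, 323.0], 0.84), ([318.0, 270.0], 0.57), ([179.0, 263.0], 0.54), ([314.0, 270.0], 0.34)]
rack [([179.0, 265.0], 0.98), ([315.0, 272.0], 0.66), ([427.0, 118.0], 0.48)]
cup_mid [([175.0, 298.0], 0.78), ([200.0, 373.0], 0.67)]
board_top [([503.0, 291.0], 0.94)]
sister [([181.0, 232.0], 0.72)]
bowls [([429.0, 116.0], 0.6)]
side (array([487.0288347 , 658.57722564, 757.81769033]), array([ 0.08088281, -0.7280728 , -0.68076642]))
vase [([360.0, 292.0], 0.94), ([412.0, 264.0], 0.7)]
rack [([332.0, 428.0], 0.85), ([358.0, 278.0], 0.51)]
cup_mid [([477.0, 386.0], 0.71), ([378.0, 411.0], 0.56)]
board_top [([391.0, 173.0], 0.71), ([379.0, 408.0], 0.63)]
sister [([292.0, 424.0], 0.85), ([330.0, 429.0], 0.26)]
bowls [([221.0, 204.0], 0.93)]
```

View pics/top0.png

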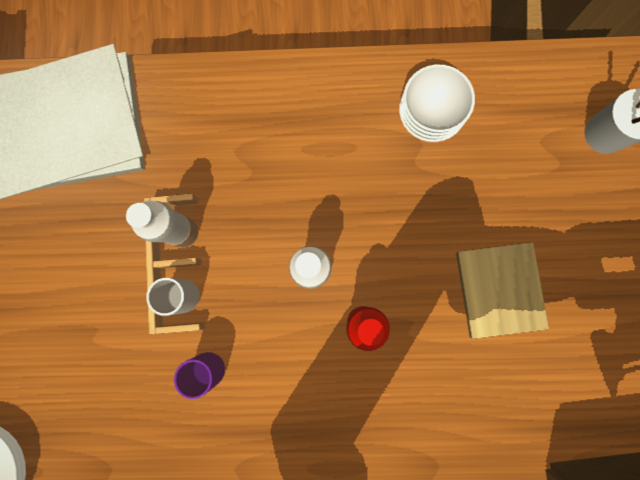

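View pics/side0.png

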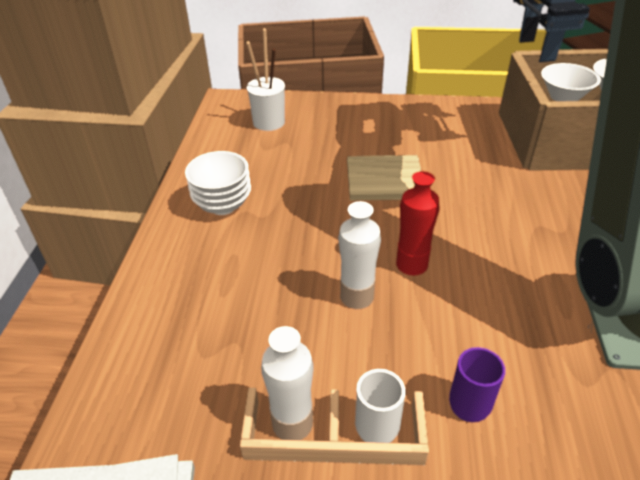

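Candidates, in top-camera pixels:
- **Vases:** white at (315,270), red at (366,328) and white in the rack at (165,225). The vase to slide is the white one standing alone at (315,270). The red one is excluded, and the one in the rack is the sister.
- **Cups:** white in the rack bay at (175,298) and purple at (200,375). The white one in the bay is meant.

Next I'll measure by depth and make the confirming crop.

Run:
```python
from h import *
from scipy.optimize import least_squares
T=np.load('/tmp/top.npz');S=np.load('/tmp/side.npz')
P=cloud('top',T['d']);Q=cloud('side',S['d'])
print('tops z med', np.median(P[:,2]))
def circ(X,r=None):
    x0=X.mean(0)
    f=lambda p: np.hypot(X[:,0]-p[0],X[:,1]-p[1])-(p[2] if r is None else r)
    s=least_squares(f,[*x0,30] if r is None else x0,loss='soft_l1'); return np.round(s.x,1),round(float(np.std(s.fun)),1)
def near(A,c,rad,z0,z1): return A[(np.hypot(*(A[:,:2]-c).T)<rad)&(A[:,2]>z0)&(A[:,2]<z1)]
for n,uv,z in(('vase',(310,267),195),('cup',(166,296),97),('sister',(141,215),195),('bowls',(440,98),90),('red',(371,331),195),('purple',(194,379),97)):
    c=at_z('top',uv,z)[:2]; print(n,'guess',c.round(1))
    for A,l in((P,'top'),(Q,'side')):
        for z0,z1 in ((5,45),(55,85),(92,104),(192,206)):
            X=near(A,c,75 if n=='bowls' else 42,z0,z1)
            if len(X)>25: print('  ',l,z0,z1,len(X),X.mean(0).round(1),*circ(X[:,:2]))
# board
c=at_z('top',(503,291),18)
X=near(P,c[:2],130,14,23); print('board guess',c.round(1),len(X),X.mean(0).round(1),cv2.minAreaRect(X[:,:2].astype(np.float32)))
# rack: points z 34..45 in area
c=at_z('top',(179,265),0);print('rack guess',c.round(1))
for A in(P,Q):
    X=near(A,c[:2],180,36,44); print(len(X),X.min(0),X.max(0))
    im=np.round(X[:,:2]).astype(int); 
    np.save('/tmp/rk%d.npy'%(A is Q),X)
# rack corner pixels at z=40 (from picture)
for n,uv in dict(f1=(192,197),f2=(196,261),f3=(200,327),b1=(147,200),b3=(152,332)).items(): print(n,at_z('top',uv,40).round(1))
cr=np.hstack([cv2.resize(T['p'][180:400,120:400],None,fx=1.7,fy=1.7),cv2.resize(S['p'][330:470,230:430],(320,374))[:, :]])
save(cr[:, :],'crop1.png')
```

```text
tops z med -0.6101369158454184
vase guess [496.4 -15.3]
   top 192 206 518 [499.7 -12.7 199.3] [499.8 -12.7  13.2] 4.4
   side 5 45 522 [497.2  12.3  25.5] [498.1 -11.4  29.6] 0.9
   side 55 85 420 [497.9  11.1  70.3] [498.1 -11.6  28.8] 0.9
   side 92 104 161 [497.3  12.4  98.2] [497.9 -11.1  29.3] 0.9
   side 192 206 352 [498.1  -9.7 198.8] [498.2 -10.   14. ] 4.5
cup guess [458.5 234.8]
   top 5 45 612 [458.7 241.3  20.5] [458.7 232.3  29. ] 5.3
   top 55 85 418 [458.6 235.8  70.1] [458.7 233.2  29.8] 0.7
   top 92 104 345 [458.3 235.   97.9] [458.7 234.4  29.8] 1.3
   side 5 45 881 [457.4 242.2  28.9] [457.3 238.9  29.9] 0.7
   side 55 85 1031 [457.1 239.7  70.3] [457.3 239.   29.8] 0.8
   side 92 104 604 [457.1 239.1  97.6] [457.3 238.3  29.7] 1.3
sister guess [581.1 238.2]
   top 5 45 211 [571.9 217.5  25.1] [581.  239.7  29.6] 0.4
   top 55 85 186 [572.3 218.7  70.5] [580.8 239.7  28.7] 0.4
   top 92 104 53 [571.7 216.   98.8] [580.8 239.4  29.3] 0.4
   top 192 206 487 [580.7 239.9 199.2] [580.7 239.9  13.3] 4.5
   side 5 45 588 [574.3 264.5  25.5] [579.5 241.   29.8] 0.6
   s
[... 1147 characters left out ...]
98. ] [323.2 186.   29.7] 1.3
   side 5 45 839 [325.1 200.7  28.9] [321.8 190.2  30. ] 0.8
   side 55 85 1090 [321.9 191.5  70.5] [321.8 190.4  29.9] 0.9
   side 92 104 592 [321.3 190.5  97.5] [321.8 189.8  29.8] 1.4
board guess [ 452.7 -357.3   18. ] 6670 [ 454.8 -357.3   17.3] ((455.6308288574219, -357.72705078125), (159.94369506835938, 140.97621154785156), 6.026464939117432)
rack guess [516.4 247.1   0. ]
1437 [341.10174114 175.20346558  36.00031606] [646.74439562 300.62881778  43.99546732]
3419 [339.63493521 181.11524844  36.00042121] [646.25725833 304.37182376  43.98666216]
f1 [639.8 210.5  40. ]
f2 [520.4 201.9  40. ]
f3 [401.5 193.5  40. ]
b1 [636.6 295.1  40. ]
b3 [394.5 280.6  40. ]
```

View pics/crop1.png

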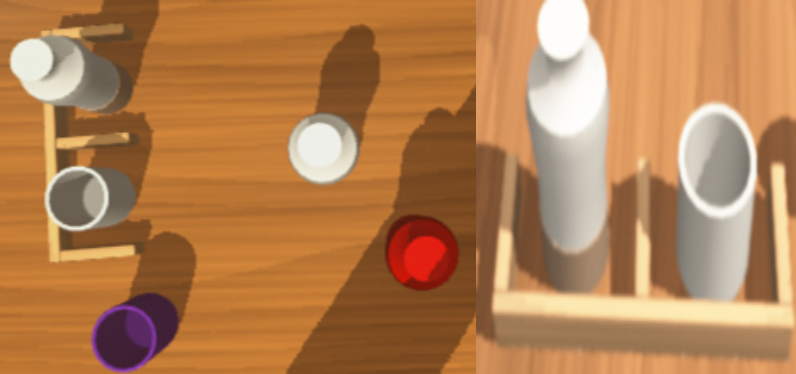

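The crop shows the white cup in the free bay, the white vase with a buff foot standing alone, and the red and purple look-alikes apart from them. Next I'll fit the rack pose.

Run:
```python
from h import *
from scipy.optimize import minimize
def sd(q): # distance to rack plan (union of boxes), rack frame
    d=[]
    for x0,x1,y0,y1 in ((40,52,-126,126),(-40,40,-6,6),(-40,40,114,126),(-40,40,-126,-114)):
        dx=np.maximum(np.maximum(x0-q[:,0],q[:,0]-x1),0);dy=np.maximum(np.maximum(y0-q[:,1],q[:,1]-y1),0)
        d.append(np.hypot(dx,dy))
    return np.min(d,0)
for k in(0,1):
    X=np.load(f'/tmp/rk{k}.npy'); X=X[X[:,2]>37]
    for c,r in(((458,236.5),45),((580.3,240.5),42),((322.5,188),45)): X=X[np.hypot(*(X[:,:2]-c).T)>r]
    def f(p):
        a=p[2];R=np.array([[np.cos(a),np.sin(a)],[-np.sin(a),np.cos(a)]])
        return np.mean(np.minimum(sd((X[:,:2]-p[:2])@R.T),8)**2)
    b=min((minimize(f,[517,242,np.radians(a)],method='Nelder-Mead') for a in(86,90,94,98)),key=lambda s:s.fun)
    p=b.x;a=p[2];R=np.array([[np.cos(a),-np.sin(a)],[np.sin(a),np.cos(a)]])
    print(k,len(X),p[:2].round(1),np.degrees(a).round(2),b.fun, 'target',(p[:2]+R@[10,60]).round(1),'mouth',(p[:2]+R@[-40,60]).round(1), 'fits y',np.percentile(((X[:,:2]-p[:2])@R),[1,99],axis=0).round(1).tolist())
s=env.state();print({k:np.round(v,2).tolist() for k,v in s.items()})
```

```text
0 1190 [519.7 241.6] 93.3 0.0011675160557246148 target [459.3 248.2] mouth [462.1 198.3] fits y [[-38.6, -125.2], [51.9, 125.1]]
1 2826 [518.4 244.6] 93.45 0.0026331515507699286 target [457.9 251. ] mouth [460.9 201.1] fits y [[-37.7, -124.9], [51.9, 125.0]]
{'time_s': 0.7, 'qpos': [-76.43, 18.31, 89.64, -0.0, 72.04, -1.15], 'qvel': [0.06, 0.09, 0.01, -0.16, 0.02, -0.12], 'effort': [-0.0, -41.22, -23.22, 0.07, 0.04, 0.0], 'ee_pos': [146.05, -556.18, 213.98], 'ee_rot': [179.99, 0.0, 14.72], 'force': [0.15, 0.07, 0.3], 'torque': [0.05, 0.04, 0.04], 'gripper_force': 0.0, 'gripper_width': 91.03}
```

>>> send_rows(targets=[[[0,0,0,0.087,0.22,0.02,-1],[0,0,0,0.087,0.22,0.02,-1],[0,0,0,0.087,0.22,0.02,-1],[0,0,0,0.087,0.22,0.02,-1],[0,0,0,0.087,0.22,0.02,-1],[0,0,0,0.087,0.22,0.02,-1],[0,0,0,0.087,0.22,0.02,-1],[0,0,0,0.087,0.22,0.02,-1],[0,0,0,0.087,0.22,0.02,-1],[0,0,0,0.087,0.22,0.02,-1],[0,0,0,0.087,0.22,0.02,-1],[0,0,0,0.087,0.22,0.02,-1]]])

```text
time_s: 1.9
ee_pos: [355.1, -26.3, 262.6]
ee_rot: [179.9, -0.1, 14.7]
force: [0.4, -0.5, 0.6]
gripper_width: 91.3
gripper_force: 0.0
```

>>> send_rows(targets=[[[0,0,0,0.087,0.22,0,-1],[0,0,0,0.087,0.22,0,-1],[0,0,0,0.087,0.22,0,-1],[0,0,0,0.087,0.22,0,-1],[0,0,0,0.087,0.22,0,-1],[0,0,0,0.087,0.22,0,-1],[0,0,0,0,0,0,-1],[0,0,0,0,0,0,-1]]])

```text
time_s: 2.7
ee_pos: [459.0, 236.3, 261.4]
ee_rot: [180.0, 0.1, 14.8]
force: [-0.5, -0.4, 0.0]
gripper_width: 90.9
gripper_force: 0.0
```

>>> send_rows(targets=[[[0,0,0,0,0,-0.2,-1],[0,0,0,0,0,-0.2,-1],[0,0,0,0,0,-0.2,-1],[0,0,0,0,0,-0.2,-1],[0,0,0,0,0,-0.1,-1],[0,0,0,0,0,-0.1,-1],[0,0,0,0,0,0,-1]]])

```text
time_s: 3.4
ee_pos: [457.0, 233.4, 60.2]
ee_rot: [179.9, 0.3, 14.6]
force: [-0.3, 0.3, -0.4]
gripper_width: 91.3
gripper_force: 0.0
```

>>> send_rows(targets=[[[0,0,0,0,0,0,0.5],[0,0,0,0,0,0,0.5],[0,0,0,0,0,0,0.5],[0,0,0,0,0,0,0.5],[0,0,0,0,0,0,0.5],[0,0,0,0,0,0,0.5],[0,0,0,0,0,0,0.5]]], grip_force=20)

```text
time_s: 4.1
ee_pos: [459.9, 236.2, 63.0]
ee_rot: [-180.0, -0.1, 14.7]
force: [-1.2, 0.5, 6.4]
gripper_width: 64.2
gripper_force: 20.0
```

>>> send_rows(targets=[[[0,0,0,0,0,0.05,0.5],[0,0,0,0,0,0.1,0.5],[0,0,0,0,0,0.1,0.5],[0,0,0,0,0,0,0.5]]])

```text
time_s: 4.5
ee_pos: [460.8, 236.7, 114.4]
ee_rot: [-179.9, -0.3, 14.7]
force: [0.4, 0.8, -1.9]
gripper_width: 64.2
gripper_force: 20.0
```

>>> send_rows(targets=[[[0,0,0,0,0,0.1,0.5],[0,0,0,0,0,0.2,0.5],[0,0,0,0,0,0.2,0.5],[0,0,0,0,0,0.2,0.5],[0,0,0,0,0,0.15,0.5],[0,0,0,0,0,0.05,0.5],[0,0,0,0,-0.05,0,0.5],[0,0,0,0,-0.1,0,0.5],[0,0,0,0,-0.15,0,0.5],[0,0,0,0,-0.2,0,0.5],[0,0,0,0,-0.2,0,0.5],[0,0,0,0,-0.2,0,0.5]]])

```text
time_s: 5.7
ee_pos: [457.4, 53.7, 288.9]
ee_rot: [-180.0, 0.3, 14.7]
force: [1.4, -0.1, -1.8]
gripper_width: 64.3
gripper_force: 20.0
```

>>> send_rows(targets=[[[0,0,0,0,-0.2,0,0.5],[0,0,0,0,-0.2,0,0.5],[0,0,0,0,-0.2,0,0.5],[0,0,0,0,-0.2,0,0.5],[0,0,0,0,-0.2,0,0.5],[0,0,0,0,-0.2,0,0.5],[0,0,0,0,-0.2,0,0.5],[0,0,0,0,-0.2,0,0.5],[0,0,0,0,-0.2,0,0.5],[0,0,0,0,-0.15,0,0.5],[0,0,0,0,-0.1,0,0.5],[0,0,0,0,0,0,0.5]]])

```text
time_s: 6.9
ee_pos: [458.0, -356.0, 289.0]
ee_rot: [-179.8, 0.2, 14.6]
force: [0.3, 0.1, -2.1]
gripper_width: 64.1
gripper_force: 20.0
```

>>> send_rows(targets=[[[0,0,0,0,0,-0.1,0.5],[0,0,0,0,0,-0.2,0.5],[0,0,0,0,0,-0.2,0.5],[0,0,0,0,0,-0.2,0.5],[0,0,0,0,0,-0.15,0.5],[0,0,0,0,0,-0.1,0.5],[0,0,0,0,0,0,0.5]]])

```text
time_s: 7.6
ee_pos: [456.7, -350.9, 98.2]
ee_rot: [-179.5, 0.3, 14.8]
force: [0.3, 0.4, -2.2]
gripper_width: 64.0
gripper_force: 20.0
```

Run:
```python
from h import *
p,d=optics.grab_frame('side'); save(p,'side1.png')
m=optics.silhouettes('side','cup_mid')
for r in m:
    X=cloud('side',d,cv2.erode(r['mask'].astype(np.uint8),np.ones((3,3)))>0); print(r['at'],round(r['conf'],2),len(X),np.percentile(X,[1,50,99],axis=0).round(1).tolist())
s=env.state();print(s['qpos'],s['ee_pos'],s['force'])
```

```text
[474.7, 381.2] 0.97 2904 [[293.5, 159.6, 12.0], [322.7, 205.0, 66.4], [352.7, 220.9, 100.4]]
[382.0, 161.3] 0.79 709 [[427.0, -368.7, 40.0], [465.7, -323.6, 74.9], [482.7, -315.5, 134.6]]
[-3.87120430e+01  2.39427206e+01  9.82606534e+01  1.58800658e-02
  5.78520004e+01  3.65188549e+01] [ 459.23856821 -353.23909281  101.96127301] [-0.38861087 -0.39349601 -0.87109486]
```

View pics/side1.png

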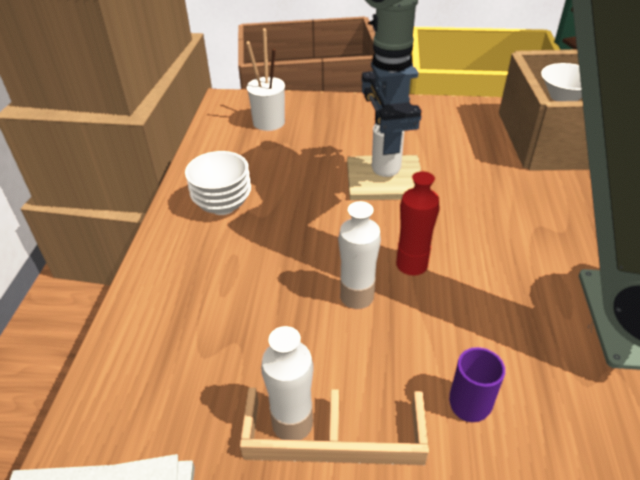

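The cup is upright in the gripper at about (388,150), above the board, with its bottom about 20 mm clear. The bay is empty. I'll lower it now.

>>> send_rows(targets=[[[0,0,0,0,-0.01,-0.05,0.5],[0,0,0,0,-0.01,-0.03,0.5],[0,0,0,0,0,-0.01,0.5],[0,0,0,0,0,0,0.5],[0,0,0,0,0,0,0.5]]])

```text
time_s: 8.2
ee_pos: [459.3, -358.3, 84.2]
ee_rot: [180.0, -0.0, 14.7]
force: [-0.6, -0.4, -2.4]
gripper_width: 64.3
gripper_force: 20.0
```

>>> send_rows(targets=[[[0,0,0,0,0,-0.005,0.5],[0,0,0,0,0,-0.005,0.5],[0,0,0,0,0,0,0.5]]])

```text
time_s: 8.5
ee_pos: [459.2, -358.1, 81.9]
ee_rot: [-180.0, 0.0, 14.7]
force: [0.2, -0.4, -2.2]
gripper_width: 64.1
gripper_force: 20.0
```

>>> send_rows(targets=[[[0,0,0,0,0,-0.005,0.5],[0,0,0,0,0,0,0.5]]])

```text
time_s: 8.7
ee_pos: [459.3, -358.2, 81.1]
ee_rot: [180.0, -0.0, 14.7]
force: [0.3, -0.4, 0.0]
gripper_width: 64.6
gripper_force: 20.0
```

>>> send_rows(targets=[[[0,0,0,0,0,-0.005,0.5],[0,0,0,0,0,0,0.5]]])

```text
time_s: 8.9
ee_pos: [459.4, -358.2, 81.1]
ee_rot: [180.0, -0.0, 14.7]
force: [-1.1, 0.3, 4.2]
gripper_width: 64.4
gripper_force: 20.0
```

Contact with the board. I'll release, then rise straight up.

>>> send_rows(targets=[[[0,0,0,0,0,0,0.2],[0,0,0,0,0,0,0],[0,0,0,0,0,0,-0.5],[0,0,0,0,0,0,-1],[0,0,0,0,0,0,-1],[0,0,0,0,0,0,-1],[0,0,0,0,0,0,-1]]])

```text
time_s: 9.6
ee_pos: [459.2, -358.2, 79.8]
ee_rot: [-180.0, 0.0, 14.7]
force: [1.1, -0.4, 0.3]
gripper_width: 90.9
gripper_force: 0.0
```

>>> send_rows(targets=[[[0,0,0,0,0,0.1,-1],[0,0,0,0,0,0.2,-1],[0,0,0,0,0,0.2,-1],[0,0,0,0,0,0.2,-1],[0,0,0,0,0,0.2,-1],[0,0,0,0,0,0.1,-1],[0,0,0,0,0,0,0.12],[0,0,0,0,0,0,0.12],[0,0,0,0,0,0,0.12],[0,0,0,0,0,0,0.12],[0,0,0,0,0,0,0.12],[0,0,0,0,0,0,0.12]]])

```text
time_s: 10.8
ee_pos: [459.1, -358.1, 279.3]
ee_rot: [-179.9, 0.0, 14.7]
force: [0.3, -0.8, 0.7]
gripper_width: 45.9
gripper_force: 0.0
```

Run:
```python
from h import *
p,d=optics.grab_frame('side')
for r in optics.silhouettes('side','cup_mid'):
    X=cloud('side',d,cv2.erode(r['mask'].astype(np.uint8),np.ones((3,3)))>0); print(r['at'],round(r['conf'],2),len(X),np.percentile(X,[1,50,99],axis=0).round(1).tolist())
s=env.state();print(s['qpos'],s['ee_pos'],s['ee_rot'],s['gripper_width'])
# fit planar kinematics: r = a + L2 sin(q2)+L3 sin(q2+q3), z=h+L2 cos+L3 cos - D (tool down); 
import numpy as np
```

```text
[384.9, 152.1] 0.78 1367 [[428.0, -387.0, 25.0], [456.7, -332.1, 86.8], [484.9, -323.0, 117.8]]
[477.8, 381.8] 0.75 2879 [[293.4, 159.5, 11.6], [322.7, 204.6, 66.3], [352.6, 220.9, 100.4]]
[-3.90797003e+01  1.71552913e+01  8.18932126e+01 -3.00307748e-03
  8.09807598e+01  3.62061377e+01] [ 459.20998426 -358.12770706  279.6399471 ] [-1.79978139e+02  1.96788587e-02  1.47146373e+01] 40.64547199049077
```

```bash
cat > kin.py <<'E'
import numpy as np
from scipy.optimize import least_squares
from scipy.spatial.transform import Rotation as Ro
def fk(q,p,s4=1):
    a,h,L2,L3,D=p; q=np.radians(q)
    R1=Ro.from_euler('z',q[0]); R2=R1*Ro.from_euler('y',q[1]); R3=R2*Ro.from_euler('y',q[2])
    w=R1.apply([a,0,h])+R2.apply([0,0,L2])+R3.apply([0,0,L3])
    R=R3*Ro.from_euler('z',s4*q[3])*Ro.from_euler('y',q[4])*Ro.from_euler('z',q[5])
    R=R*Ro.from_euler('z',90,degrees=True)  # tool y radial at q6=0 -> checked
    return w+R.apply([0,0,D]),R,w
E
python3 - <<'E'
from kin import *
Q=[[-76.433,18.312,89.639,0,72.044,-1.146],[-38.712,23.943,98.261,.016,57.852,36.519],[-39.080,17.155,81.893,0,80.981,36.206]]
X=[[146.045,-556.16,213.976],[459.239,-353.239,101.962],[459.21,-358.128,279.64]]
f=lambda u:np.concatenate([fk(q,[u[0],u[1],u[2],u[3],220])[0]-x for q,x in zip(Q,X)])
s=least_squares(f,[0,300,400,400]); print(s.x,np.abs(s.fun).max())
for sy in (0,180):
  _,R,_=fk(Q[0],[*s.x,220]); print(R.as_euler('xyz',degrees=True))
E
```

```text
[ 18.74528046  75.46751248 512.65122847 416.56223049] 10.897653542172833
[1.79995001e+02 1.00000698e-04 1.47130000e+01]
[1.79995001e+02 1.00000698e-04 1.47130000e+01]
```

```bash
cat > plan.py <<'E'
from kin import *
p=[18.7,75.5,512.7,416.6,220]
def Rt(head,tilt,flip):
    hd=np.array([np.cos(np.radians(head)),np.sin(np.radians(head)),0]);t=np.radians(tilt)
    z=np.sin(t)*hd-np.cos(t)*np.array([0,0,1]); y=np.cross([0,0,1],hd)*(1 if flip else -1); x=np.cross(y,z)
    return Ro.from_matrix(np.stack([x,y,z],1))
def ik(X,R,s4,q0):
    g=lambda q:np.concatenate([fk(q,p,s4)[0]-X,200*(R.inv()*fk(q,p,s4)[1]).as_rotvec()])
    s=least_squares(g,q0,bounds=([-178,-48,12,-180,2.8,-360],[178,115,150,360,150,360]));return s.x,np.abs(s.fun).max()
E
python3 - <<'E'
from plan import *
lo=np.array([-177.97,-48.28,12.27,-77.06,2.81,-146.56]);hi=np.array([177.97,115.42,149.76,257.06,150.46,146.56])
for s4 in(1,-1):
  for flip in(0,1):
    for head,V in((115,(498,-11.5)),(93.4,(459,249))):
      h=np.array([np.cos(np.radians(head)),np.sin(np.radians(head))])
      X=np.array([*(np.array(V)-33.7*h),18]);R=Rt(head,45,flip)
      b=min((ik(X,R,s4,[0,30,100,k4,50,k6]) for k4 in(-60,60,200) for k6 in(-90,90)),key=lambda s:s[1])
      q=b[0].copy()
      for i in (3,5):
        while q[i]>hi[i]: q[i]-=360
        while q[i]<lo[i]: q[i]+=360
      print(s4,flip,head,q.round(0),round(b[1],2),'OK' if (q<=hi).all() else 'BAD',fk(q,p,s4)[2].round(0))
r=Rt(115,45,0)*Rt(104.7,0,0).inv()
E
```

```text
1 0 115 [-18.  37. 101.  32.  78. -60.] 0.0 OK [ 578. -183.  174.]
1 0 93.4 [  7.  28. 121.  65.  51. -48.] 0.0 OK [470.  60. 174.]
1 1 115 [-18.  37. 101.  32.  78. 120.] 0.0 OK [ 578. -183.  174.]
1 1 93.4 [  7.  28. 121.  65.  51. 132.] 0.0 OK [470.  60. 174.]
-1 0 115 [-18.  37. 101. -32.  78. -60.] 0.0 OK [ 578. -183.  174.]
-1 0 93.4 [  7.  28. 121. -65.  51. -48.] 0.0 OK [470.  60. 174.]
-1 1 115 [-18.  37. 101. -32.  78. 120.] 0.0 OK [ 578. -183.  174.]
-1 1 93.4 [  7.  28. 121. -65.  51. 132.] 0.0 OK [470.  60. 174.]
```

>>> send_rows(targets=[[[0,0,0.0929,0.033,0.109,0,0.12],[0,0,0.0929,0.033,0.109,0,0.12],[0,0,0.0929,0.033,0.109,0,0.12],[0,0,0.0929,0.033,0.109,0,0.12],[0,0,0.0929,0.033,0.109,0,0.12],[0,0,0.0929,0.033,0.109,0,0.12],[0,0,0.0929,0.033,0.109,0,0.12],[0,0,0.0929,0.033,0.109,0,0.12],[0,0,0.0929,0.033,0.109,0,0.12],[0,0,0.0929,0.033,0.109,0,0.12],[0,0,0.0929,0.033,0.109,0,0.12],[0,0,0.0929,0.033,0.109,0,0.12]]])

```text
time_s: 12.1
ee_pos: [538.7, -95.6, 280.0]
ee_rot: [180.0, 0.0, 115.4]
force: [0.2, -1.3, 1.1]
gripper_width: 39.6
gripper_force: 0.0
```

>>> send_rows(targets=[[[0,0,0,0,0,0,0.12],[0.0755,0.0352,0,0,0,0,0.12],[0.0755,0.0352,0,0,0,0,0.12],[0.0755,0.0352,0,0,0,0,0.12],[0.0755,0.0352,0,0,0,0,0.12],[0.0755,0.0352,0,0,0,0,0.12],[0.0755,0.0352,0,0,0,0,0.12],[0,0,0,0,0,0,0.12],[0,0,0,0,0,0,0.12],[0,0,0,0,0,0,0.12]]])

```text
time_s: 13.1
ee_pos: [538.3, -96.2, 281.2]
ee_rot: [179.9, -44.8, 115.1]
force: [-0.2, -0.4, 0.1]
gripper_width: 40.2
gripper_force: 0.0
```

Run:
```python
from h import *; from plan import *
s=env.state(); R=Ro.from_euler('xyz',s['ee_rot'],degrees=True)
print(s['qpos'].round(1),np.round(s['ee_pos'],1),np.round(s['ee_rot'],1),'z',R.as_matrix()[:,2].round(3),'y',R.as_matrix()[:,1].round(3),s['gripper_width'])
for s4 in(1,-1): print(fk(s['qpos'],p,s4)[0].round(0),fk(s['qpos'],p,s4)[1].as_euler('xyz',degrees=True).round(1))
print((Rt(115,45,0)*R.inv()).as_rotvec(degrees=True)/90)
```

```text
[-26.9  31.7  72.2  27.9 111.6 -50. ] [538.3 -96.2 281.2] [179.9 -44.8 115.1] z [-0.297  0.639 -0.71 ] y [0.906 0.423 0.002] 40.22766234915214
[ 552. -173.  256.] [179.9 -44.8 115.1]
[ 466. -343.  256.] [-135.6   -6.9  108.3]
[ 0.00163237  0.0020267  -0.00047934]
```

Run:
```python
import plan; from plan import *
Q=[[-76.433,18.312,89.639,0,72.044,-1.146],[-39.080,17.155,81.893,0,80.981,36.206],[-26.9,31.7,72.2,27.9,111.6,-50.]]
X=[[146.045,-556.16,213.976],[459.21,-358.128,279.64],[538.3,-96.2,281.2]]
f=lambda u:np.concatenate([(fk(q,u)[0]-x) for q,x in zip(Q,X)])
s=least_squares(f,[0,180,500,400,330]); print(s.x,s.fun.round(1)); plan.p=list(s.x)
q=np.array(Q[2])
for head,V,z,back in((115,(498,-11.5),18,60),(115,(498,-11.5),18,0),(105,(480,100),18,0),(93.4,(461,199),18,0),(93.4,(459,249),18,0),(93.4,(459,249),18,80),(93.4,(459,249),250,80)):
    h=np.array([np.cos(np.radians(head)),np.sin(np.radians(head))])
    x=np.array([*(np.array(V)-(33.7+back)*h),z]); q,e=ik(x,Rt(head,45,0),1,q); print(head,x.round(1),q.round(0),round(e,2),fk(q,plan.p)[2].round(0))
```

```text
[-25.51296757  79.4203291  657.10131072 416.73668331 361.77299017] [-10.6  -5.2  -0.9  -9.2  -7.3   0.3  -0.1  -0.3   0.6]
115 [537.6 -96.4  18. ] [-27.  43.  91.  26.  85. -63.] 0.0 [ 646. -328.  274.]
115 [512.2 -42.   18. ] [-24.  40.  98.  28.  81. -63.] 0.0 [ 620. -274.  274.]
105 [488.7  67.4  18. ] [-18.  35. 111.  40.  68. -60.] 0.0 [ 555. -180.  274.]
93.4 [463.  165.4  18. ] [-11.  30. 124.  56.  56. -59.] 0.0 [478. -90. 274.]
93.4 [461.  215.4  18. ] [ -5.  30. 125.  61.  53. -58.] 0.0 [476. -40. 274.]
93.4 [465.7 135.5  18. ] [-14.  30. 123.  53.  58. -59.] 0.0 [ 481. -120.  274.]
93.4 [465.7 135.5 250. ] [-14.  14. 106.  43.  80. -33.] 0.0 [ 481. -120.  506.]
```

>>> send_rows(targets=[[[0,0,0,0,0,-0.1,0.12],[0,0,0,0,0,-0.2,0.12],[0,0,0,0,0,-0.2,0.12],[0,0,0,0,0,-0.2,0.12],[0,0,0,0,0,-0.2,0.12],[0,0,0,0,0,-0.2,0.12],[0,0,0,0,0,-0.15,0.12],[0,0,0,0,0,-0.05,0.12],[0,0,0,0,0,0,0.12],[0,0,0,0,0,0,0.12]]])

```text
time_s: 14.1
ee_pos: [539.5, -96.6, 22.0]
ee_rot: [179.8, -44.8, 115.2]
force: [0.1, 0.3, 0.6]
gripper_width: 40.3
gripper_force: 0.0
```

Run:
```python
from h import *
p,d=optics.grab_frame('side'); t,_=optics.grab_frame('top')
save(np.hstack([cv2.resize(p[120:360,240:480],(400,400)),cv2.resize(t[180:380,240:440],(400,400))]),'pre.png')
s=env.state();print(s['qpos'].round(1),np.round(s['ee_pos'],1),np.round(s['ee_rot'],1),s['force'])
```

```text
[-26.9  45.   87.1  25.9  86.2 -62.9] [539.6 -96.9  21.9] [179.7 -44.8 115.2] [-0.41738499  0.03874128 -0.12702964]
```

View pics/pre.png

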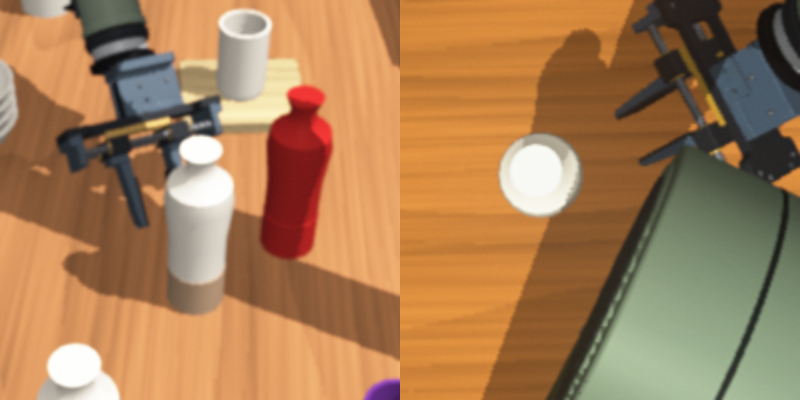

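The cup stands on the board. The fingertips are low, aimed at the vase foot and clear of the red vase. I'll advance to contact.

>>> send_rows(targets=[[[0,0,0,-0.022,0.046,-0.002,0.12],[0,0,0,-0.022,0.046,-0.002,0.12],[0,0,0,-0.022,0.046,-0.002,0.12],[0,0,0,-0.022,0.046,-0.002,0.12],[0,0,0,-0.02,0.036,0,0.12],[0,0,0,-0.005,0.011,0,0.12],[0,0,0,0,0,0,0.12]]])

```text
time_s: 14.9
ee_pos: [515.7, -50.0, 18.4]
ee_rot: [180.0, -45.0, 115.1]
force: [0.0, -0.6, 0.1]
gripper_width: 39.7
gripper_force: 0.0
```

>>> send_rows(targets=[[[0,0,0,-0.006,0.013,0,0.12],[0,0,0,-0.006,0.013,0,0.12],[0,0,0,-0.006,0.013,0,0.12],[0,0,0,-0.006,0.013,0,0.12]]])

```text
time_s: 15.3
ee_pos: [511.7, -40.4, 18.2]
ee_rot: [179.9, -44.9, 115.1]
force: [1.8, -2.6, 1.1]
gripper_width: 39.9
gripper_force: 1.5
```

```bash
cat > look.py <<'E'
from h import *
from scipy.optimize import least_squares
import sys
def vase(c0,rad=60):
    p,d=optics.grab_frame('side');A=cloud('side',d)
    px=None
    m=d>0; v,u=np.nonzero(m); col=p[v,u].astype(int)
    k=np.hypot(*(A[:,:2]-c0).T)<rad
    r={}
    for n,z0,z1 in(('foot',8,45),('wall',60,88),('lip',190,204)):
        s=k&(A[:,2]>z0)&(A[:,2]<z1)&(col.max(1)>110) # drop dark gripper
        X=A[s][:,:2]
        R=dict(foot=30,wall=29,lip=19)[n]
        if len(X)<20: continue
        if n=='lip': r[n]=(X.min(0)+X.max(0))/2
        else: r[n]=least_squares(lambda q:np.hypot(*(X-q).T)-R,X.mean(0)-[0,18],loss='soft_l1').x
        r[n]=np.round(r[n],1).tolist()+[len(X)]
    return p,r
if __name__=='__main__':
    p,r=vase([float(sys.argv[1]),float(sys.argv[2])]); save(p,sys.argv[3]); s=env.state()
    print(r,np.round(s['ee_pos'],1),np.round(s['ee_rot'],1),np.round(s['force'],1),s['gripper_width'])
E
python3 look.py 495 -5 l1.png
```

```text
{'foot': [497.5, -10.9, 423], 'wall': [497.5, -11.0, 396], 'lip': [497.5, -9.6, 364]} [511.6 -40.   18.3] [179.9 -44.9 115.1] [ 1.6 -0.9 -0.3] 40.04267733206821
```

>>> send_rows(targets=[[[0,0,0,-0.003,0.018,0,0.12],[0,0,0,-0.005,0.027,0,0.12],[0,0,0,-0.006,0.035,0,0.12],[0,0,0,-0.006,0.035,0,0.12],[0,0,0,-0.006,0.035,0,0.12],[0,0,0,-0.006,0.035,0,0.12],[0,0,0,-0.006,0.035,0,0.12],[0,0,0,-0.006,0.035,0,0.12],[0,0,0,-0.006,0.035,0,0.12],[0,0,0,-0.006,0.035,0,0.12],[0,0,0,-0.006,0.035,0,0.12]]])

```text
time_s: 16.45
ee_pos: [498.5, 32.6, 18.3]
ee_rot: [179.9, -45.0, 115.1]
force: [1.2, -3.4, -2.3]
gripper_width: 40.2
gripper_force: 1.4
```

```bash
python3 look.py 487 65 l2.png
```

```text
{'foot': [483.8, 61.7, 465], 'wall': [483.8, 61.8, 418], 'lip': [483.7, 62.1, 422]} [498.   33.8  18.7] [180.  -45.1 115.1] [-0.3  0.3  0.7] 39.87320831737399
```

>>> send_rows(targets=[[[0,0,-0.006,-0.004,0.016,0,0.12],[0,0,-0.012,-0.0086,0.0326,0,0.12],[0,0,-0.012,-0.0086,0.0326,0,0.12],[0,0,-0.012,-0.0086,0.0326,0,0.12],[0,0,-0.012,-0.0086,0.0326,0,0.12],[0,0,-0.012,-0.0086,0.0326,0,0.12],[0,0,-0.012,-0.0086,0.0326,0,0.12],[0,0,-0.012,-0.0086,0.0326,0,0.12],[0,0,-0.012,-0.0086,0.0326,0,0.12],[0,0,-0.012,-0.0086,0.0326,0,0.12],[0,0,-0.012,-0.0086,0.0326,0,0.12]]])

```text
time_s: 17.6
ee_pos: [480.6, 101.0, 18.4]
ee_rot: [179.9, -45.0, 103.6]
force: [0.9, -3.0, 0.4]
gripper_width: 40.4
gripper_force: 1.6
```

```bash
python3 look.py 472 130 l3.png
```

```text
{'foot': [472.1, 132.2, 476], 'wall': [472.1, 132.1, 440], 'lip': [471.9, 132.7, 503]} [479.6 102.   18.7] [-180.   -45.1  103.6] [-0.1 -1.9  0.1] 40.011338714474974
```

>>> send_rows(targets=[[[0,0,-0.0055,-0.004,0.016,0,0.12],[0,0,-0.0107,-0.008,0.032,0,0.12],[0,0,-0.0107,-0.008,0.032,0,0.12],[0,0,-0.0107,-0.008,0.032,0,0.12],[0,0,-0.0107,-0.008,0.032,0,0.12],[0,0,-0.0107,-0.008,0.032,0,0.12],[0,0,-0.0107,-0.008,0.032,0,0.12],[0,0,-0.0107,-0.008,0.032,0,0.12],[0,0,-0.0107,-0.008,0.032,0,0.12],[0,0,-0.0107,-0.008,0.032,0,0.12],[0,0,-0.0107,-0.008,0.032,0,0.12]]])

```text
time_s: 18.75
ee_pos: [463.7, 168.2, 18.4]
ee_rot: [179.9, -45.0, 93.5]
force: [0.8, -2.9, 1.4]
gripper_width: 40.2
gripper_force: 1.9
```

```bash
python3 look.py 462 198 l4.png
```

```text
{'foot': [460.8, 200.1, 624], 'wall': [460.9, 200.1, 470], 'lip': [461.4, 200.5, 598]} [462.7 169.1  18.6] [-179.9  -45.1   93.4] [ 0.5 -0.3  0.6] 39.873211450872674
```

View pics/l4.png

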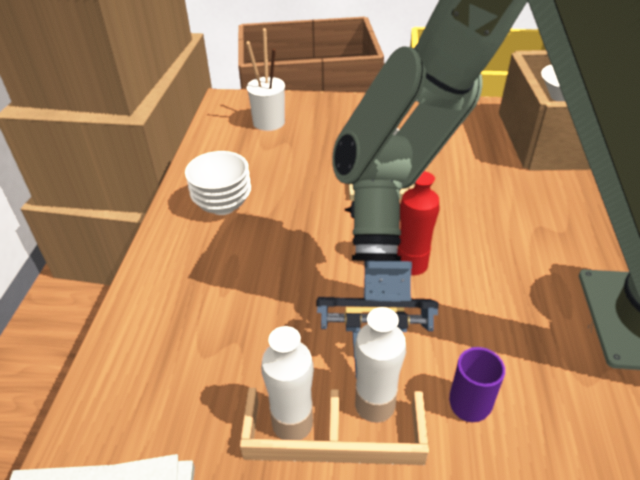

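The vase is upright at the bay mouth, at about (378,410), with the gripper clear of the sister and the red vase. I'll push on in.

>>> send_rows(targets=[[[0,0,0,-0.001,0.016,0,0.12],[0,0,0,-0.0016,0.027,0,0.12],[0,0,0,-0.0016,0.027,0,0.12],[0,0,0,-0.0016,0.027,0,0.12],[0,0,0,-0.0016,0.027,0,0.12],[0,0,0,-0.0016,0.027,0,0.12],[0,0,0,-0.0016,0.027,0,0.12],[0,0,0,-0.0016,0.027,0,0.12],[0,0,0,-0.001,0.015,0,0.12]]])

```text
time_s: 19.7
ee_pos: [461.0, 212.2, 18.4]
ee_rot: [180.0, -45.0, 93.6]
force: [0.2, -4.0, 1.3]
gripper_width: 40.5
gripper_force: 1.9
```

>>> send_rows(targets=[[[0,0,0,0,0.006,0,0.12],[0,0,0,0,0.006,0,0.12],[0,0,0,0,0.006,0,0.12]]])

```text
time_s: 20.0
ee_pos: [461.1, 215.2, 18.4]
ee_rot: [180.0, -45.0, 93.6]
force: [0.2, -2.8, 1.5]
gripper_width: 39.9
gripper_force: 1.9
```

```bash
python3 look.py 459 248 l5.png
```

```text
{'foot': [456.6, 263.8, 1825], 'wall': [458.2, 247.1, 458], 'lip': [458.3, 247.1, 686]} [461.1 215.4  18.4] [180.  -45.   93.6] [ 1.  -3.2  0.1] 39.97783712716753
```

>>> send_rows(targets=[[[0,0,0,0,0.005,0,0.12],[0,0,0,0,0.005,0,0.12],[0,0,0,0,0,0,0.12]]])

```text
time_s: 20.35
ee_pos: [461.2, 217.3, 18.4]
ee_rot: [179.9, -45.0, 93.6]
force: [0.5, -2.8, 0.3]
gripper_width: 40.2
gripper_force: 1.7
```

>>> send_rows(targets=[[[0,0,0,0,0.005,0,0.12],[0,0,0,0,0.004,0,0.12],[0,0,0,0,0,0,0.12]]])

```text
time_s: 20.65
ee_pos: [461.3, 218.5, 18.2]
ee_rot: [179.9, -44.9, 93.6]
force: [0.1, -6.7, 2.3]
gripper_width: 40.3
gripper_force: 3.4
```

>>> send_rows(targets=[[[0,0,0,0,0.004,0,0.12],[0,0,0,0,0,0,0.12]]])

```text
time_s: 20.85
ee_pos: [461.4, 218.8, 18.1]
ee_rot: [179.9, -44.9, 93.7]
force: [-1.5, -10.0, 3.3]
gripper_width: 40.1
gripper_force: 5.0
```

```bash
python3 look.py 459 250 l6.png
```

```text
{'foot': [456.6, 264.4, 1805], 'wall': [458.4, 250.1, 457], 'lip': [458.4, 250.5, 693]} [461.4 218.8  18.1] [179.9 -44.9  93.7] [ -1.4 -10.6   3.7] 40.148147593314185
```

It is against the back board: the force rose to 10 N and the wall stands upright at y=250. I'll back off slowly, then rise.

>>> send_rows(targets=[[[0,0,0,0,-0.01,0,0.12],[0,0,0,0.001,-0.02,0,0.12],[0,0,0,0.002,-0.04,0,0.12],[0,0,0,0.004,-0.08,0,0.12],[0,0,0,0.005,-0.1,0,0.12],[0,0,0,0,0,0.1,0.12],[0,0,0,0,0,0.2,0.12],[0,0,0,0,0,0.2,0.12],[0,0,0,0,0,0.2,0.12],[0,0,0,0,0,0.2,0.12],[0,0,0,0,0,0.1,0.12],[0,0,0,0,0,0,0.12]]])

```text
time_s: 22.1
ee_pos: [464.7, 169.6, 221.1]
ee_rot: [179.4, -44.9, 94.0]
force: [-0.1, -0.6, -0.5]
gripper_width: 40.1
gripper_force: 0.0
```

```bash
python3 look.py 459 250 end.png
python3 - <<'E'
from h import *
from look import vase
print('sister',vase([580,240],42)[1],'red',vase([400,-99],42)[1])
p,d=optics.grab_frame('side');A=cloud('side',d)
X=A[(np.hypot(*(A[:,:2]-[459,-358]).T)<45)&(A[:,2]>60)&(A[:,2]<125)];print('cup',len(X),np.percentile(X,[1,99],axis=0).round(1).tolist())
E
```

```text
{'foot': [457.7, 264.5, 1752], 'wall': [458.4, 250.0, 471], 'lip': [458.3, 250.0, 692]} [463.8 169.5 219. ] [179.7 -44.9  93.8] [ 0.1 -0.6 -0.1] 40.12235884933686
sister {'foot': [579.4, 240.7, 475], 'wall': [579.6, 240.8, 453], 'lip': [580.0, 240.2, 638]} red {'foot': [399.8, -100.2, 267], 'wall': [399.7, -100.3, 235], 'lip': [388.5, -98.4, 103]}Traceback (most recent call last):
  File "<stdin>", line 5, in <module>
    return _quantile_unchecked(
        a, q, axis, out, overwrite_input, method, keepdims, weights)
    return _ureduce(a,
                    func=_quantile_ureduce_func,
    ...<5 lines>...
                    overwrite_input=overwrite_input,
                    method=method)
    r = func(a, **kwargs)
    result = _quantile(arr,
                       quantiles=q,
    ...<2 lines>...
                       out=out,
                       weights=wgt)
    slices_having_nans = np.isnan(arr[-1, ...])
                                  ~~~^^^^^^^^^
IndexError: index -1 is out of bounds for axis 0 with size 0
```

View pics/end.png

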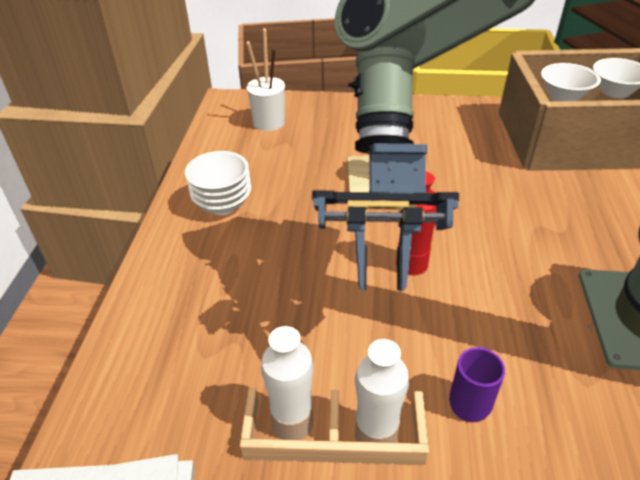

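The vase is upright in the bay at about (380,400), and the sister, red vase and bowls haven't moved. The arm hides the cup in this view, so I'll check it from the top camera and then hand in.

Run:
```python
from h import *
p,d=optics.grab_frame('top');A=cloud('top',d)
X=A[(np.hypot(*(A[:,:2]-[459,-358]).T)<45)&(A[:,2]>108)&(A[:,2]<125)]
print('cup rim',len(X),np.percentile(X,[2,98],axis=0).round(1).tolist() if len(X) else '')
if len(X)>50 and np.ptp(X[:,2])<15: print(env.job_done())
```

```text
cup rim 427 [[427.6, -388.3, 108.3], [488.3, -327.3, 119.5]]
the job is handed in; nothing more can be done
None
```

The cup stands upright on the ware board, and the vase was slid by its foot until it met the back board of the free bay, still upright. The job was handed in at about 22 s on the robot clock, with the sister vase where it was and the bowls looking undisturbed.

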